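# Post the glasses case through the organiser's sprung flap

### The arm

A 6-joint arm with a two-finger parallel gripper is mounted at the origin on the work surface. World frame = base frame: x ahead of the robot, y to its left, z up, the work surface at z = 0. Lengths are in m, angles in rad, forces in N, time in s.
With the tool pointing down it reaches from about 0.425 to 0.95 m from the base axis. Payload 3.5 kg.
Tool frame: the origin (TCP) lies midway between the tips of the shut fingers; the grasp point (between the pads) lies 19 mm behind it; z points along the fingers, y is the line along which they close (so a half turn about z gives the same grasp; the last joint's range is limited). The gripper opens to 85 mm and grips with 20 to 120 N. Pads are 22 mm wide; open, the fingers measure 114 mm over their backs; the gripper's body (76 mm by 85 mm) begins 54 mm behind the grasp point. The pads swing forward as they close: fully open they stand 13 mm farther back than shut.
Start: joints at [1.037, 0.286, 1.577, -0, 1.279, -0.15], TCP at [0.253, 0.626, 0.231] pointing down, gripper open.
Joint ranges: [-2.77, 2.77], [-0.9, 2.22], [0.21, 2.48], [-1.53, 4.67], [0.24, 2.81], [-2.84, 2.84]. Speed limits (rad/s): [2.79, 2.79, 3.14, 3.14, 3.14, 3.14].

### API

Orientations are given as a unit quaternion [x, y, z, w].
In Python, from plant import ctrl, cams, order gives the robot as it stands.
- The arm moves only by the tool move_arm, never from a script. Its argument "plan" is one flat list of numbers, 7 for each row, row after row: the shift along the world's x, y, z in mm, then the turn, a rotation vector about the world's x, y, z in degrees, then the finger opening in mm, from 0 to 85.4. A call has 1 to 12 rows; each row shifts and turns the commanded pose from where the row before left it; what a row does not reach is not made up. A row lasts 1/10 s, in which the tool goes at most 50 mm and 8.59 degrees, less where a joint would pass 70% of its speed; a pose out of reach is approached as far as the arm can. A call is refused whole if a number of a shift passes 50 or a number of a turn 8.59, either way. A call with a gripper value outside its range is refused whole. The fingers move at their own pace and stop on an object; "newtons" is the grip in N (left out, the last holds). Time passes only in rows, so rows that do not move let the fingers close. It gives the time, the measured TCP pose, the force, the opening and the grip force at its end, in the units of the state.
- ctrl.get_state(): the state, without advancing time (a new reading comes with each control period).
- cams.read_camera(name): name is "side" or "top"; returns a dict with "color" (384x512x3 uint8, red, green, blue), "fov_y" (degrees; the focal length in pixels is half the picture's height over the tangent of half this angle, whatever the lens; pixels are square), "cx", "cy" (the principal point, pixels), "k1" (the pictures are not rectified: a ray, as slopes to the right and down, at radius r is drawn at 1 + k1 r^2 times it, then the intrinsics apply), "origin" and "orientation" of the camera in the world. Camera axes: x right, y up, looking along -z (the intrinsics and any distortion apply to the point x, -y, -z); pixel columns grow to the right and rows downward; lengths in m; the calibration is good to about 2 mm. A picture is of the moment at which its call begins. There is no depth.
- order.sign_off(): hands the job in; it is judged then, once.
The state is a dict: "time": time; "qpos": joint angles; "dq": joint speeds; "joint_efforts": joint torques, N m; "eef_pos": TCP position; "tcp_rot": TCP orientation; "contact_force": force on the tool from outside, world axes, zero at the start; "wrist_torque": the same for the moment, N m; "opening": opening from 0.0 (shut) to 1.0 (fully open); "finger_force": force on a finger pad.
Only numpy, scipy, OpenCV 4.12 (cv2) and the standard library are available. Lean on these libraries where they do the work, as an engineer would, in place of code of your own. Each camera call takes 0.05 s, during which the arm holds its last target. There are 200 camera calls.

### The job

Take the black glasses case out of its wooden holder and push it endways through the sprung flap in the sloping face of the white organiser, until it has dropped right inside and the flap has closed behind it. Leave the other things on the console where they are.

Things in the scene. Friction and masses are not known exactly. Their poses are not given: they have to be found in the camera images.
- case_mid (a point): Centre of the black hard glasses case: a rounded block 30 (its x) x 52 (its y) x 140 mm (its z, the long axis, upright at the start), about 0.2 kg (0.16 to 0.26), the same either way up or round. It stands on end in the wooden holder, its upper 79 mm sticking out; its top is 70 mm above this point.
- holder: Fixed open-topped wooden holder, 46 (x) x 68 (y) x 65 mm high, walls 4 mm, floor 4 mm, with about 4 mm of play round the case, whose sides are along the holder's. Origin: centre of its underside on the console.
- organiser: Fixed hollow white plastic organiser, 220 (x) x 130 (y) x 221 mm high, walls 4 mm, origin under its centre, front facing its own -x. Above the 160 mm front wall a face 95 mm long slopes up and back at 40 degrees from level, then a clear level top at 221 mm. Inside, a straight chute runs from the lower edge of the opening, square to that face, to the floor; past the flap the case slides down it, clear of the flap.
- opening (a point): Centre of the flap opening, on the outer surface of the sloping face, at (-74, 0, 191) mm in the organiser's frame and with its axes. The opening is 70 mm wide (along organiser y) and 46 mm along the slope. The inward normal of the face is (0.643, 0, -0.766) in the organiser's frame, that is 40 degrees from straight down: the case goes in along it, 52 mm side along organiser y.
- flap (a joint): Swing angle of the grey plastic flap that fills the opening: 0 shut, flush with the sloping face, growing as it swings inward to at most 1.4 rad. It is 44 mm long, hinged on the upper edge of the opening; a spring shuts it (0.035 N m shut, growing by 0.02 N m per rad). With the case in the opening it presses on the case and can hold it by friction, so the case may have to be pushed on by its end, as far as about 40 mm past the opening, before it drops.
- bowl: Loose hammered steel key bowl, 140 mm across, 50 mm high, origin under its centre. Leave alone. It and the holder may change places.
- key_a: Loose steel key, 70 mm long, 4 mm thick, lying flat; origin near its middle. Leave alone.
- key_b: Loose brass key, 70 mm long, 4 mm thick, lying flat; origin near its middle. Leave alone.
- dog: Loose white ceramic dog figurine, about 85 mm long, 77 mm high, origin between its feet. Leave alone.
- whistle: Loose yellow plastic whistle, 64 mm long, 28 mm high; origin under its middle. Leave alone.
- candle: Loose lidded amber glass candle jar, 68 mm across, 85 mm high; origin under its centre. Leave alone.
Not all that is in view belongs to the job. Leave any orange or red look-alike of the part that bears case_mid alone.

How it is judged:
By the outcome, as a careful person would: the job done as asked, in the order asked, and still so for the second after the job is handed in, with the robot touching nothing.
It also fails if it takes over 50 s, if anything falls off the work surface, if the arm or the gripper's body presses on something with over 40 N, if the wrist force passes 120 N, or if a joint passes its speed limit or range.

## Working session

There is one attempt and no reset: what is moved stays moved. The work goes in short steps, Python scripts to look and compute and a tool call to move; the robot and the scene stay as the last step left them, time stands still between calls to the robot, and variables do not carry over. Pictures are saved under pics/ and viewed, at most 10 in all, crops included, and the job is handed in when it is done.

Besides the shell and the picture viewer there is one more tool, called after "Call:" as name(argument=value, ...), one argument or row to a line, values as JSON. move_arm: Moves the arm, as the interface text tells. Its arguments: {"type":"object","properties":{"plan":{"type":"array","items":{"type":"number"}},"newtons":{"type":"number"}},"required":["plan"]}

```bash
ls; mkdir -p pics; cat > h.py <<'E'
import numpy as np, cv2
from scipy.spatial.transform import Rotation as R
def cam(c):
    f=192/np.tan(np.radians(c["fov_y"])/2)
    return f,R.from_quat(c["orientation"]).as_matrix(),np.array(c["origin"])
def ray(c,u,v):
    f,M,o=cam(c); d=np.array([(u-c["cx"])/f,(v-c["cy"])/f]); s=d.copy()
    for _ in range(20): s=d/(1+c["k1"]*(s@s))
    r=M@np.array([s[0],-s[1],-1.]); return o,r
def onz(c,u,v,z):
    o,r=ray(c,u,v); return o+r*(z-o[2])/r[2]
def proj(c,p):
    f,M,o=cam(c); q=M.T@(np.array(p)-o); s=np.array([q[0],-q[1]])/-q[2]
    s=s*(1+c["k1"]*(s@s)); return c["cx"]+f*s[0],c["cy"]+f*s[1]
def tri(c1,p1,c2,p2):
    o1,r1=ray(c1,*p1);o2,r2=ray(c2,*p2)
    t=np.linalg.lstsq(np.c_[r1,-r2],o2-o1,rcond=None)[0]
    a,b=o1+r1*t[0],o2+r2*t[1]; return (a+b)/2,np.linalg.norm(a-b)
E
python3 - <<'E'
from plant import ctrl,cams,order
import cv2,pickle
for n in("side","top"):
    c=cams.read_camera(n); pickle.dump(c,open(n+".pkl","wb"))
    cv2.imwrite(f"pics/{n}0.png",cv2.resize(c["color"][:,:,::-1],(800,600),interpolation=cv2.INTER_CUBIC))
    print({k:v for k,v in c.items() if k!="color"})
print(ctrl.get_state())
E
```

```text
pics
{'fov_y': 51.52193036038718, 'cx': 252.12818898242335, 'cy': 191.9255913823071, 'k1': -0.0590384862382137, 'origin': array([0.53867643, 0.8967018 , 0.73448815]), 'orientation': array([-0.0157978 ,  0.45590089,  0.88914438, -0.03642915])}
{'fov_y': 57.31947149316862, 'cx': 248.21746549969595, 'cy': 186.8855330658171, 'k1': 0.025300537790991777, 'origin': array([0.53166303, 0.04536106, 0.99056339]), 'orientation': array([ 0.01561134, -0.03191984, -0.7004366 ,  0.71282956])}
{'time': 0.1, 'qpos': array([ 1.03697209e+00,  2.87078234e-01,  1.57801278e+00, -4.61882001e-06,
        1.27858064e+00, -1.50014582e-01]), 'dq': array([-0.0003641 , -0.00234391, -0.00418591,  0.00022962, -0.00121456,
       -0.00217339]), 'joint_efforts': array([ 1.97269619e-04, -4.07293510e+01, -2.93700743e+01, -1.38706787e-04,
        3.41455489e-03, -8.02079597e-06]), 'eef_pos': array([0.25244143, 0.62539159, 0.23009436]), 'tcp_rot': array([ 1.90728344e-01,  9.81642307e-01, -9.80070628e-04, -3.46458455e-04]), 'contact_force': array([0.07385593, 0.19343876, 0.55801987]), 'wrist_torque': array([-0.01810224,  0.03884656,  0.00536482]), 'finger_force': 0.0, 'opening': 0.9982437201519732}
```

View pics/side0.png

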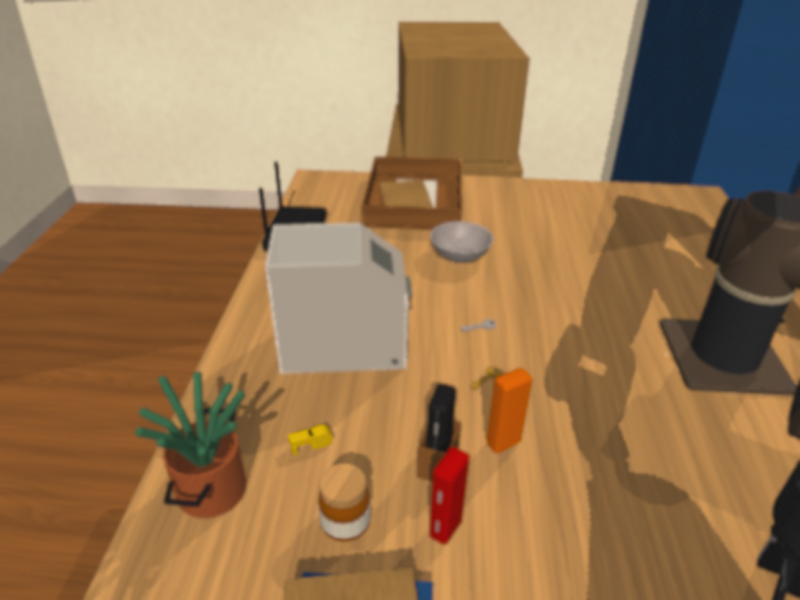

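View pics/top0.png

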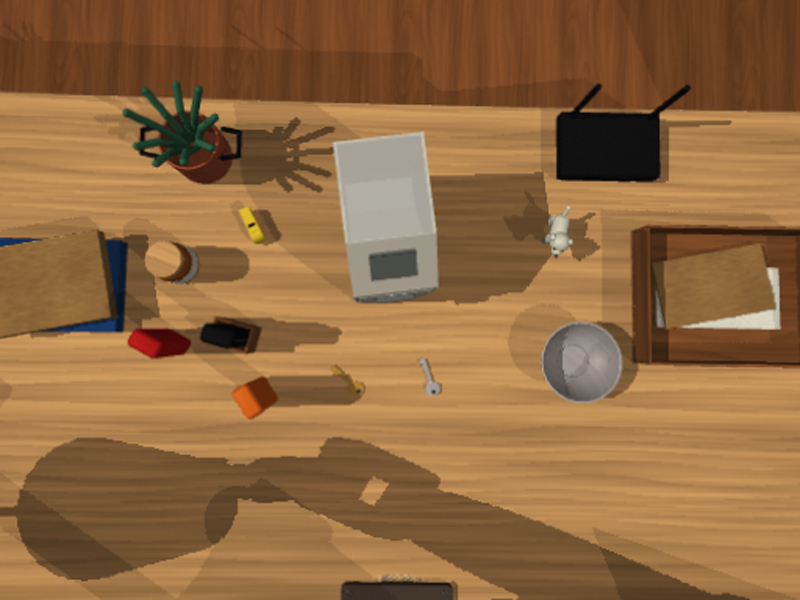

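Side view: the black case in its wooden holder is at (440,415), with a red look-alike at (450,495) and an orange one at (508,410). The organiser is at (340,295). Top view: black (228,333) in the holder, red (158,342), orange (255,397), organiser opening (393,265). Black fits the description because it is black and stands in the wooden holder. I'll confirm that with one enlarged crop.

```bash
python3 - <<'E'
import pickle,cv2,numpy as np
from h import *
s=pickle.load(open("side.pkl","rb"));t=pickle.load(open("top.pkl","rb"))
a=s["color"][235:315,255:345];b=t["color"][190:270,105:195]
c=t["color"][75:200,205:290]
a,b=[cv2.resize(x,(400,356),interpolation=cv2.INTER_CUBIC) for x in(a,b)]
cv2.imwrite("pics/crop1.png",np.hstack([a,b])[:,:,::-1])
e=cv2.resize(c,None,fx=4.8,fy=4.8,interpolation=cv2.INTER_CUBIC)
cv2.imwrite("pics/crop2.png",e[:,:,::-1])
E
```

```text
(no output)
```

View pics/crop1.png

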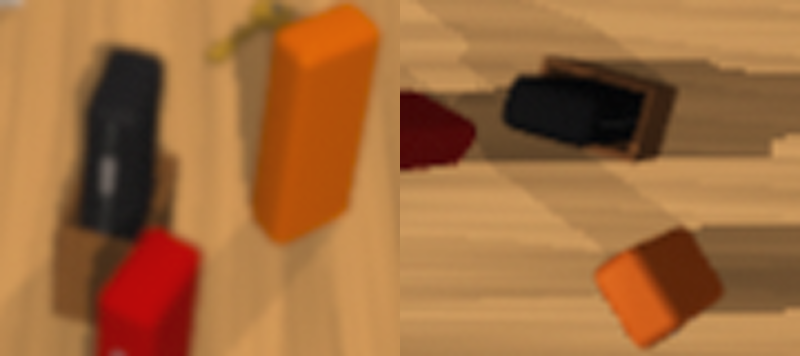

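View pics/crop2.png

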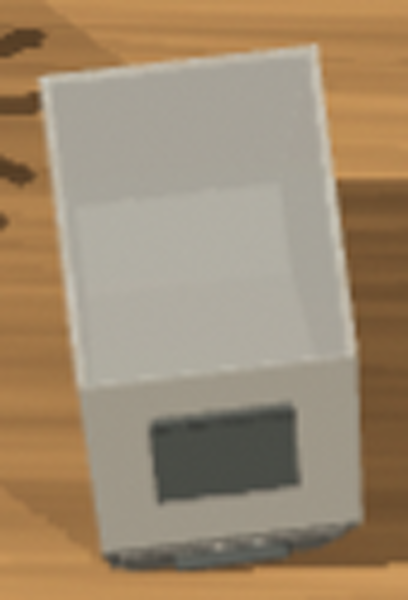

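Crop 1 confirms it: the black case stands in the wooden holder, and the red and orange ones stand free. Crop 2 shows the opening corners at about (150,422), (294,403), (300,487), (158,503), and the level top corners at (42,77), (315,45), (354,356), (82,387). Next I'll measure the organiser and take a brightened crop of the case.

```bash
python3 - <<'E'
import pickle,cv2,numpy as np
from h import *
s=pickle.load(open("side.pkl","rb"));t=pickle.load(open("top.pkl","rb"))
f=lambda p:((p[0]+.5)/4.8+205-.5,(p[1]+.5)/4.8+75-.5)
T=[onz(t,*f(p),.221) for p in[(42,77),(315,45),(354,356),(82,387)]]
O=[onz(t,*f(p),z) for p,z in[((150,422),.2058),((294,403),.2058),((300,487),.1762),((158,503),.1762)]]
print(np.round(T,4));print(np.round(O,4),np.mean(O,0))
T=np.array(T)
print("sides",[np.linalg.norm(T[i]-T[i-1]) for i in range(4)])
d=T[0]+T[1]-T[2]-T[3]; print("yaw",np.degrees(np.arctan2(d[1],d[0])))
e=T[0]+T[3]-T[1]-T[2]; print("yaw2",np.degrees(np.arctan2(-e[0],e[1])))
def br(c,n,y,x):
    i=c["color"][y:y+62,x:x+66].astype(float); i=255*np.clip(i/255,0,1)**.4
    return cv2.resize(i.astype(np.uint8),(400,376),interpolation=cv2.INTER_CUBIC)
cv2.imwrite("pics/crop3.png",np.hstack([br(t,0,190,120),br(s,0,240,255)])[:,:,::-1])
E
```

```text
[[ 0.797   0.1093  0.221 ]
 [ 0.8154 -0.0174  0.221 ]
 [ 0.6695 -0.0373  0.221 ]
 [ 0.6525  0.0877  0.221 ]]
[[ 0.639   0.0564  0.2058]
 [ 0.6494 -0.011   0.2058]
 [ 0.6128 -0.0166  0.1762]
 [ 0.6037  0.0522  0.1762]] [0.62621521 0.02025298 0.191     ]
sides [np.float64(0.14610694710800323), np.float64(0.12799542251424192), np.float64(0.14725223777343596), np.float64(0.12619112508062555)]
yaw 8.139760848110525
yaw2 7.996559656542833
```

View pics/crop3.png

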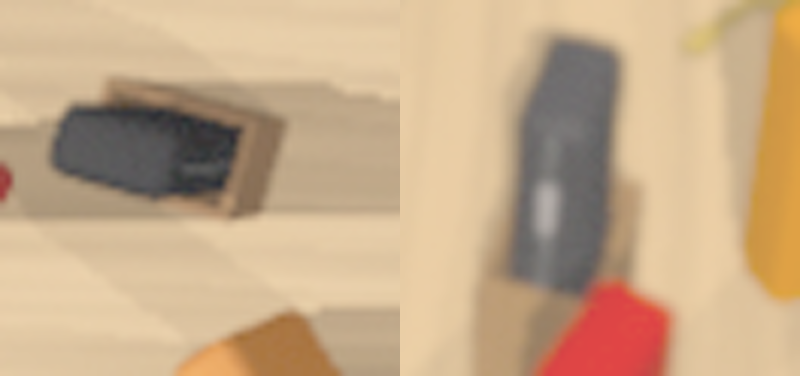

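Crop 3: the holder rim corners in its left half are at about (108,78), (258,113), (232,216). The case top runs from x≈50 to about 180. I'll compute positions and check them by projection.

```bash
python3 - <<'E'
import pickle,cv2,numpy as np
from h import *
s=pickle.load(open("side.pkl","rb"));t=pickle.load(open("top.pkl","rb"))
k=400/66
f=lambda p:((p[0]+.5)/k+120-.5,(p[1]+.5)/(376/62)+190-.5)
H=np.array([onz(t,*f(p),.065) for p in[(108,78),(258,113),(232,216)]])
print(np.round(H,4),np.linalg.norm(H[0]-H[1]),np.linalg.norm(H[1]-H[2]))
c=(H[0]+H[2])/2; d=H[0]-H[1]; yaw=-np.degrees(np.arctan2(d[0],d[1])); d2=H[1]-H[2];print("holder",c,yaw,np.degrees(np.arctan2(d2[1],d2[0])))
# mask vs predicted hull of the case (two views)
M=R.from_euler('z',yaw,degrees=True).as_matrix()
P=np.array([[x,y,z] for x in(-.015,.015) for y in(-.026,.026) for z in(.067,.144)])@M.T+[c[0],c[1],0]
for n,cm,(y,x,h,w) in(("top",t,(195,122,35,40)),("side",s,(240,265,50,30))):
    im=cm["color"][y:y+h,x:x+w].max(2); m=(im<45).astype(np.uint8)
    n_,l,st,_=cv2.connectedComponentsWithStats(m); i=1+st[1:,4].argmax()
    print(n,"mask",st[i,0]+x,st[i,1]+y,st[i,0]+st[i,2]+x-1,st[i,1]+st[i,3]+y-1, "pred",np.round(np.min([proj(cm,p) for p in P],0),1),np.round(np.max([proj(cm,p) for p in P],0),1))
E
```

```text
[[0.5482 0.3128 0.065 ]
 [0.5342 0.2484 0.065 ]
 [0.49   0.2579 0.065 ]] 0.06596299421949985 0.045272514382542865
holder [0.5191083  0.28538134 0.065     ] -12.242192914996112 -12.19222852537749
top mask 129 206 159 222 pred [126.6 205.5] [158.6 222.8]
side mask 273 247 289 288 pred [271.6 241.6] [292.4 286.2]
```

Call:
move_arm(
  plan=[22.2,-28.4,0,0,0,-6.68,70,22.2,-28.4,0,0,0,-6.68,70,22.2,-28.4,0,0,0,-6.68,70,22.2,-28.4,0,0,0,-6.68,70,22.2,-28.4,0,0,0,-6.68,70,22.2,-28.4,0,0,0,-6.68,70,22.2,-28.4,0,0,0,-6.68,70,22.2,-28.4,0,0,0,-6.68,70,22.2,-28.4,0,0,0,-6.68,70,22.2,-28.4,0,0,0,-6.68,70,22.2,-28.4,0,0,0,-6.68,70,22.2,-28.4,0,0,0,-6.68,70],
  newtons=50,
)

```text
time: 1.3
eef_pos: [0.5195, 0.2837, 0.2307]
tcp_rot: [0.779, 0.626, -0.0, -0.0]
contact_force: [-0.1, -0.4, 0.1]
opening: 0.822
finger_force: 0.0
```

Call:
move_arm(
  plan=[0,1,-30,0,0,0,70,0,0,-30,0,0,0,70,0,0,-30,0,0,0,70,0,0,-18,0,0,0,70,0,0,-10,0,0,0,70,0,0,0,0,0,0,70,0,0,0,0,0,0,24,0,0,0,0,0,0,24,0,0,0,0,0,0,24,0,0,0,0,0,0,24,0,0,0,0,0,0,24,0,0,0,0,0,0,24],
)

```text
time: 2.5
eef_pos: [0.52, 0.2865, 0.1151]
tcp_rot: [0.778, 0.628, 0.001, 0.0]
contact_force: [-1.1, 0.0, 6.3]
opening: 0.344
finger_force: 49.3
```

Call:
move_arm(
  plan=[0,0,10,0,0,0,24,0,0,15,0,0,0,24,0,0,20,0,0,0,24,0,0,20,0,0,0,24,0,0,25,0,0,0,24,0,0,30,0,0,0,24,0,0,30,0,0,0,24,0,0,30,0,0,0,24,0,0,0,0,0,0,24,0,0,0,0,0,0,24],
  newtons=70,
)

```text
time: 3.5
eef_pos: [0.5191, 0.2861, 0.2939]
tcp_rot: [0.778, 0.628, 0.001, 0.0]
contact_force: [-0.7, 0.1, -1.9]
opening: 0.343
finger_force: 68.5
```

```bash
python3 - <<'E'
from plant import ctrl,cams,order
import cv2,pickle
for n in("side","top"):
    c=cams.read_camera(n); pickle.dump(c,open(n+"1.pkl","wb"))
    if n=="side": cv2.imwrite(f"pics/{n}1.png",cv2.resize(c["color"][:,:,::-1],(800,600),interpolation=cv2.INTER_CUBIC))
st=ctrl.get_state(); print(st["qpos"],st["eef_pos"],st["opening"],st["finger_force"],st["contact_force"])
E
```

```text
[ 3.32588948e-01  6.53999186e-02  1.71991449e+00 -1.61267397e-05
  1.36009232e+00  5.44699888e-01] [0.51810363 0.28570913 0.29105509] 0.3372002701990067 68.45007061958313 [-0.7944824  -0.26210093 -2.14657935]
```

View pics/side1.png

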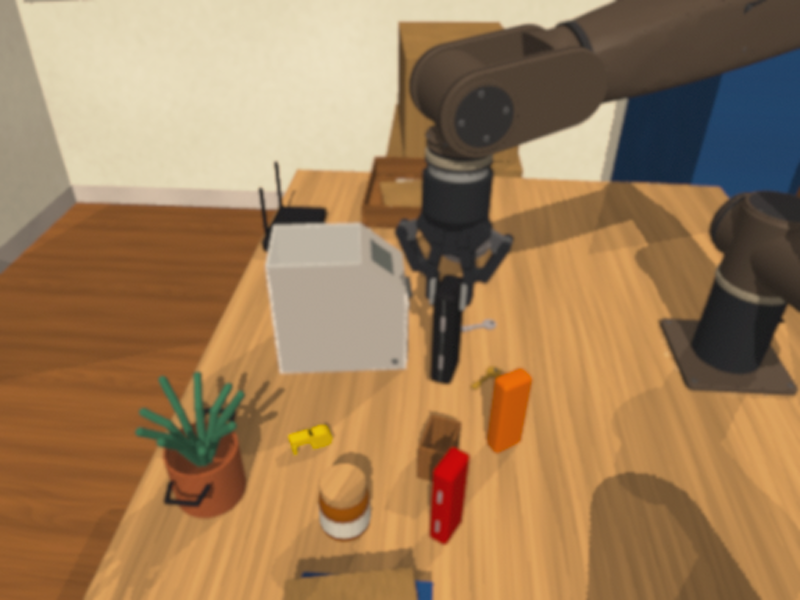

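The case is held upright in the gripper and the holder at (440,445) is empty. The other items have not moved. Next I'll carry the case round in front of the organiser and yaw it to match.

Call:
move_arm(
  plan=[-1.8,-15,6,0,0,2.05,24,-1.8,-30,6,0,0,2.05,24,-1.8,-30,6,0,0,2.05,24,-1.8,-30,6,0,0,2.05,24,-1.8,-30,6,0,0,2.05,24,-1.8,-30,6,0,0,2.05,24,-1.8,-30,3,0,0,2.05,24,-1.8,-30,0,0,0,2.05,24,-1.8,-30,0,0,0,2.05,24,-1.8,-21,0,0,0,2.05,24,0,0,0,0,0,0,24,0,0,0,0,0,0,24],
)

```text
time: 4.8
eef_pos: [0.5005, 0.0101, 0.3305]
tcp_rot: [0.654, 0.756, -0.001, -0.002]
contact_force: [0.9, 1.1, -1.5]
opening: 0.34
finger_force: 68.3
```

Call:
move_arm(
  plan=[3.6,-0.4,0,0.7,-4.95,0,24,3.6,-0.4,0,0.7,-4.95,0,24,3.6,-0.4,0,0.7,-4.95,0,24,3.6,-0.4,0,0.7,-4.95,0,24,3.6,-0.4,-6,0.7,-4.95,0,24,3.6,-0.5,-6,0.7,-4.95,0,24,3.6,-0.5,-6,0.7,-4.95,0,24,3.6,-0.5,-6,0.7,-4.95,0,24,0,0,0,0,0,0,24,0,0,0,0,0,0,24],
)

```text
time: 5.8
eef_pos: [0.5294, 0.0075, 0.3076]
tcp_rot: [0.614, 0.712, 0.257, 0.223]
contact_force: [-0.6, -0.1, -1.9]
opening: 0.34
finger_force: 68.7
```

```bash
python3 - <<'E'
from plant import ctrl,cams,order
import cv2,pickle,numpy as np
from h import *
C={}
for n in("side","top"):
    c=C[n]=cams.read_camera(n); pickle.dump(c,open(n+"2.pkl","wb"))
st=ctrl.get_state(); p=st["eef_pos"];M=R.from_quat(st["tcp_rot"]).as_matrix()
print(st["qpos"],p,"z",M[:,2],"y",M[:,1]); out=[]
yw=np.radians(8.07);n=np.array([.643*np.cos(yw),.643*np.sin(yw),-.766]);ex=np.array([np.cos(yw)*.766,np.sin(yw)*.766,.643]);ey=np.array([-np.sin(yw),np.cos(yw),0])
o=np.array([.6255,.0202,.191])
d=o-p; print("along",d@n,"slope",d@ex,"lat",d@ey, "ang",np.degrees(np.arccos(M[:,2]@n)),np.degrees(np.arccos(M[:,1]@ex)))
for k,c in C.items():
    im=c["color"].copy()
    b=[p+M@np.array([sx*.026,sy*.015,.111]) for sx,sy in((1,1),(1,-1),(-1,-1),(-1,1))]
    q=[o+ey*a*.035+ex*b_*.023 for a,b_ in((1,1),(1,-1),(-1,-1),(-1,1))]
    u0,v0=proj(c,b[0]); u0,v0=int(u0)-40,int(v0)-40; S=5
    im=cv2.resize(im[v0:v0+80,u0:u0+80],(400,400),interpolation=cv2.INTER_CUBIC)
    for P,col in((b,(255,0,0)),(q,(0,255,0))):
        cv2.polylines(im,[np.array([[(proj(c,x)[0]-u0+.5)*S,(proj(c,x)[1]-v0+.5)*S] for x in P],np.int32)],True,col,1)
    out.append(im)
cv2.imwrite("pics/pre.png",np.hstack(out)[:,:,::-1])
E
```

```text
[-0.31628171 -0.46408321  2.23864877  0.42118515  0.76735159 -0.67819125] [0.53045211 0.00701813 0.30942969] z [ 0.63633098  0.09039375 -0.76610173] y [0.75767596 0.11336808 0.64270897]
along 0.1524176045869137 slope -0.0026471032627009444 lat -0.00029176158596081576 ang nan nan<stdin>:11: RuntimeWarning: invalid value encountered in arccos
```

View pics/pre.png

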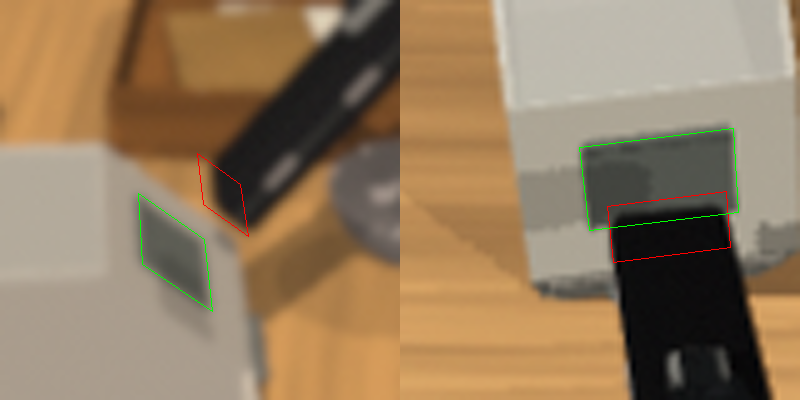

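The projected opening (green) matches in both views. The case end is about 6 mm short of the prediction and centred sideways, which is fine for insertion.

Call:
move_arm(
  plan=[4.4,0.6,-9.4,0,0,0,24,6.4,0.9,-7.7,0,0,0,24,6.4,0.9,-7.7,0,0,0,24,6.4,0.9,-7.7,0,0,0,24,6.4,0.9,-7.7,0,0,0,24,6.4,0.9,-7.7,0,0,0,24,6.4,0.9,-7.7,0,0,0,24,6.4,0.9,-7.7,0,0,0,24,0,0,0,0,0,0,24],
)

```text
time: 6.8
eef_pos: [0.5788, 0.0138, 0.2424]
tcp_rot: [0.615, 0.712, 0.257, 0.223]
contact_force: [0.1, -0.6, -3.1]
opening: 0.342
finger_force: 68.7
```

Call:
move_arm(
  plan=[7.9,1.1,-6.4,0,0,0,24,6.4,0.9,-7.7,0,0,0,24,6.4,0.9,-7.7,0,0,0,24,6.4,0.9,-7.7,0,0,0,24,6.4,0.9,-7.7,0,0,0,24,0,0,0,0,0,0,24],
)

```text
time: 7.4
eef_pos: [0.6124, 0.0185, 0.2054]
tcp_rot: [0.615, 0.711, 0.257, 0.223]
contact_force: [-1.6, -0.5, -6.7]
opening: 0.339
finger_force: 68.4
```

Call:
move_arm(
  plan=[6.4,0.9,-7.7,0,0,0,24,1.9,0.3,-2.3,0,0,0,24,0,0,0,0,0,0,24,0,0,0,0,0,0,55,0,0,0,0,0,0,55,0,0,0,0,0,0,55,0,0,0,0,0,0,55],
)

```text
time: 8.1
eef_pos: [0.6224, 0.0189, 0.2004]
tcp_rot: [0.614, 0.71, 0.259, 0.227]
contact_force: [0.2, -0.2, 0.7]
opening: 0.644
finger_force: 0.0
```

```bash
python3 - <<'E'
from plant import ctrl,cams,order
import cv2,numpy as np
out=[]
for n,(x,y) in(("side",(170,100)),("top",(190,90))):
    c=cams.read_camera(n)["color"]; out.append(cv2.resize(c[y:y+120,x:x+120],(400,400),interpolation=cv2.INTER_CUBIC))
cv2.imwrite("pics/rel.png",np.hstack(out)[:,:,::-1])
E
```

```text
(no output)
```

View pics/rel.png

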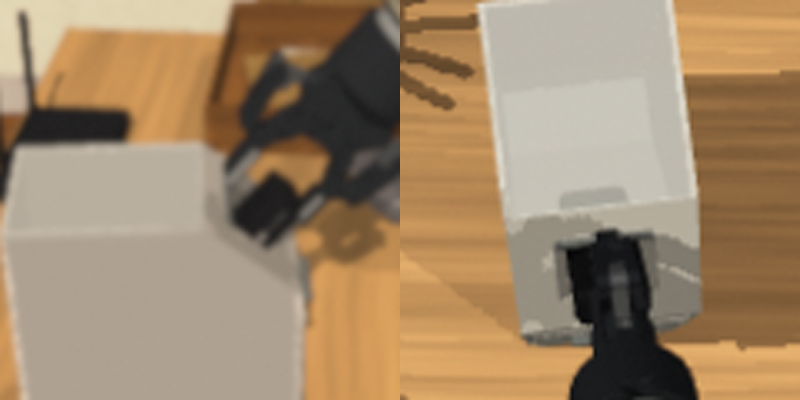

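The case is in the opening, held by the flap, with about 30 mm still outside at (270,205) in the side half. I'll back off, shut the fingers and push it on by its end.

Call:
move_arm(
  plan=[-9.5,-1.3,11.5,0,0,0,55,-9.5,-1.3,11.5,0,0,0,55,-9.5,-1.3,11.5,0,0,0,55,-4.0,-0.5,4.5,0,0,0,0,-3.8,-0.5,-3.2,0,0,0,0,0,0,0,0,0,0,0,0,0,0,0,0,0,0,0,0,0,0,0,0,0,0,0,0,0,0,0,0,0],
)

```text
validation failed for argument at $.pl...
```

```bash
python3 - <<'E'
from plant import ctrl,cams,order
import cv2,numpy as np
out=[]
for n,(x,y) in(("side",(190,100)),("top",(200,110))):
    c=cams.read_camera(n)["color"]; out.append(cv2.resize(c[y:y+100,x:x+100],(400,400),interpolation=cv2.INTER_CUBIC))
cv2.imwrite("pics/rel2.png",np.hstack(out)[:,:,::-1])
s=ctrl.get_state(); p=s["eef_pos"]
yw=np.radians(8.07);n=np.array([.643*np.cos(yw),.643*np.sin(yw),-.766]);ex=np.array([np.cos(yw)*.766,np.sin(yw)*.766,.643]);ey=np.array([-np.sin(yw),np.cos(yw),0])
d=np.array([.6255,.0202,.191])-p; print(p,s["opening"],"along",d@n,"slope",d@ex,"lat",d@ey)
E
```

```text
[0.62150298 0.01922104 0.19889943] 0.644420414671006 along 0.008683959347047512 slope -0.0019426654695003402 lat 0.00040815474884711435
```

View pics/rel2.png

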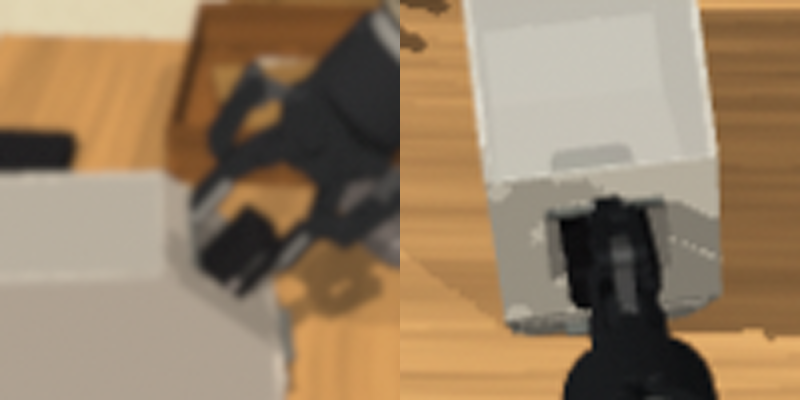

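The move was refused because a row was miscounted, and the picture shows nothing has changed. I'll resend it.

Call:
move_arm(
  plan=[-9.5,-1.3,11.5,0,0,0,55,-9.5,-1.3,11.5,0,0,0,55,-9.5,-1.3,11.5,0,0,0,55,-4,-0.5,4.5,0,0,0,0,-3.8,-0.5,-3.2,0,0,0,0,0,0,0,0,0,0,0,0,0,0,0,0,0,0,0,0,0,0,0,0,0,0,0,0,0,0,0,0],
)

```text
time: 9.2
eef_pos: [0.5847, 0.0145, 0.2332]
tcp_rot: [0.614, 0.711, 0.257, 0.225]
contact_force: [0.2, 0.2, 0.4]
opening: -0.005
finger_force: 0.0
```

```bash
cat > chk.py <<'E'
from plant import ctrl
import numpy as np
s=ctrl.get_state(); p=s["eef_pos"]
yw=np.radians(8.07);n=np.array([.643*np.cos(yw),.643*np.sin(yw),-.766]);ex=np.array([np.cos(yw)*.766,np.sin(yw)*.766,.643]);ey=np.array([-np.sin(yw),np.cos(yw),0])
d=np.array([.6255,.0202,.191])-p; print(p,s["opening"],"along",d@n,"slope",d@ex,"lat",d@ey,"F",s["contact_force"])
E
python3 chk.py
```

```text
[0.58467729 0.01449561 0.233167  ] -0.0045143233174873044 along 0.058803906733642546 slope 0.004460566057349777 lat -8.290276310745253e-05 F [0.19096214 0.21975058 0.42087723]
```

Call:
move_arm(
  plan=[6.4,0.9,-7.7,0,0,0,0,6.4,0.9,-7.7,0,0,0,0,6.4,0.9,-7.7,0,0,0,0,6.4,0.9,-7.7,0,0,0,0,6.4,0.9,-7.7,0,0,0,0,6.4,0.9,-7.7,0,0,0,0,0,0,0,0,0,0,0],
)

```text
time: 9.9
eef_pos: [0.6228, 0.0202, 0.1853]
tcp_rot: [0.615, 0.711, 0.257, 0.224]
contact_force: [0.0, -0.4, -0.6]
opening: 0.003
finger_force: 0.0
```

```bash
python3 chk.py
```

```text
[0.62284765 0.02016743 0.18529076] 0.0032022474594976297 along -0.0026817664479003244 slope 0.005686120228237198 lat -0.00034009552529701476 F [ 0.03060958 -0.38698291 -0.56257222]
```

Force is low and the tip is at the face, with no jam. I'll keep pushing to 43 mm past it.

Call:
move_arm(
  plan=[7,1,-6.5,0,0,0,0,6.4,0.9,-7.7,0,0,0,0,6.4,0.9,-7.7,0,0,0,0,6.4,0.9,-7.7,0,0,0,0,0,0,0,0,0,0,0,0,0,0,0,0,0,0],
)

```text
time: 10.5
eef_pos: [0.6494, 0.0236, 0.1572]
tcp_rot: [0.614, 0.711, 0.257, 0.225]
contact_force: [-0.7, -0.8, 0.0]
opening: -0.002
finger_force: 2.3
```

```bash
python3 chk.py
```

```text
[0.64943459 0.02360476 0.15722808] -0.0023263677659031983 along -0.04141416217198949 slope 0.003196876046967201 lat -1.104202648067336e-05 F [-0.70736557 -0.78084375  0.03643493]
```

Now retract along the axis, well clear, and look.

Call:
move_arm(
  plan=[-6.4,-0.9,7.7,0,0,0,0,-6.4,-0.9,7.7,0,0,0,0,-9.6,-1.4,11.5,0,0,0,0,-9.6,-1.4,11.5,0,0,0,0,-9.6,-1.4,11.5,0,0,0,0,-12.7,-1.8,15.3,0,0,0,0,-12.7,-1.8,15.3,0,0,0,0,-12.7,-1.8,15.3,0,0,0,0,-12.7,-1.8,15.3,0,0,0,0,-12.7,-1.8,15.3,0,0,0,0,0,0,20,0,0,0,0,0,0,0,0,0,0,0],
)

```text
time: 11.7
eef_pos: [0.545, 0.008, 0.3096]
tcp_rot: [0.613, 0.71, 0.259, 0.229]
contact_force: [0.6, -0.5, 1.0]
opening: 0.002
finger_force: 0.0
```

```bash
python3 - <<'E'
from plant import ctrl,cams,order
import cv2,numpy as np
out=[]
for n in("side","top"):
    c=cams.read_camera(n)["color"]
    x,y=((190,100) if n=="side" else (200,110))
    a=cv2.resize(c[y:y+100,x:x+100],(400,300),interpolation=cv2.INTER_CUBIC)
    out.append(np.vstack([cv2.resize(c,(400,300)),a]))
cv2.imwrite("pics/end.png",np.hstack(out)[:,:,::-1]); print(ctrl.get_state()["eef_pos"])
E
```

```text
[0.54399202 0.00851952 0.3050318 ]
```

View pics/end.png

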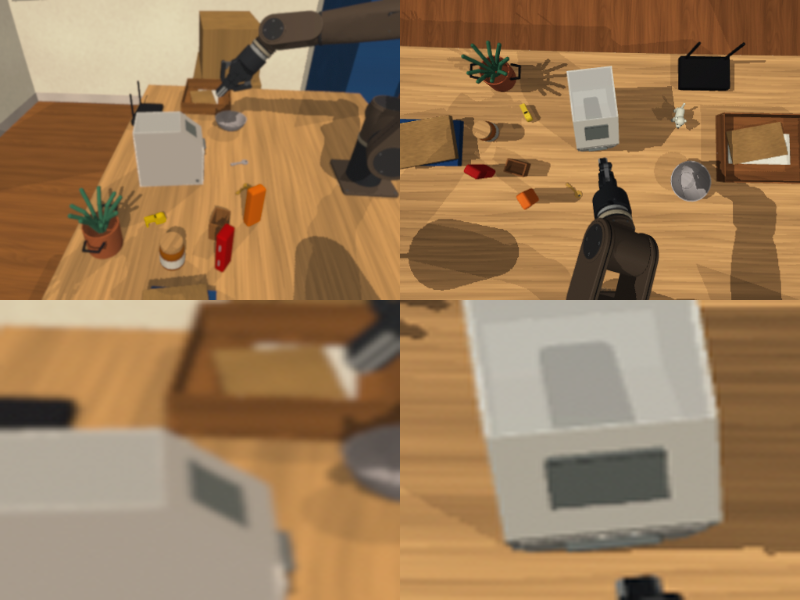

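The flap is shut flush (right half at (607,478)), the case is inside, the holder is empty, and the other things are where they were. I'll hand it in.

```bash
python3 -c "
from plant import order
print(order.sign_off())"
```

```text
the job is handed in; nothing more can be done
None
```

The glasses case went through the flap and is inside the organiser, the flap has shut behind it, nothing else was moved, and the job was handed in at about 12 s of the 50 s allowed.

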